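# Index the photo turntable four clicks from its stop

### The arm

A 6-joint arm with a two-finger parallel gripper is mounted at the origin on a cart in front of the work surface, level with it; the furniture and walls round the work are solid. World frame = base frame: x ahead of the robot, y to its left, z up, the work surface at z = 0. Lengths are in m, angles in rad, forces in N, time in s.
With the tool pointing down it reaches from about 0.375 to 0.75 m from the base axis. Payload 9 kg.
Tool frame: the origin (TCP) lies at the very end of the fingers, on their centre line; the grasp point (between the pads) lies 19 mm behind it; z points along the fingers, y is the line along which they close (so a half turn about z gives the same grasp; the last joint's range is limited). The gripper opens to 85 mm and grips with 20 to 120 N. Pads are 22 mm wide; open, the fingers measure 114 mm over their backs; the gripper's body (76 mm by 85 mm) begins 54 mm behind the grasp point. The pads swing forward as they close: fully open they stand 13 mm farther back than shut.
Start: joints at [1.087, 0.104, 0.097, 1.564, 0, 1.353], TCP at [0.158, 0.579, 0.231] pointing down, gripper open.
Joint ranges: [-2.99, 2.99], [-0.84, 1.86], [-1.1, 1.16], [-1.84, 2.11], [-1.51, 1.56], [-3.14, 3.14]. Speed limits (rad/s): [2.22, 2.22, 2.57, 3.14, 3.14, 3.14].

### API

Orientations are given as [roll, pitch, yaw] about the fixed x, y, z axes, in that order (R = Rz(yaw) Ry(pitch) Rx(roll)).
In Python, from bench import env, vision, monitor gives the robot as it stands (env), with the cameras (vision) and the readings (monitor).
- The arm moves only by the tool creep_tool, called after ">>>" as name(argument=value, ...) on one line, values as JSON. Schema: {"type":"object","properties":{"moves":{"type":"array","items":{"type":"array","prefixItems":[{"type":"array","items":{"type":"number"},"minItems":3,"maxItems":3},{"type":"array","items":{"type":"number"},"minItems":3,"maxItems":3}],"minItems":2,"maxItems":2},"minItems":1,"maxItems":20},"finger_gap":{"type":"number"},"only":{"type":"string"},"quiet":{"type":"boolean"},"lines":{"type":"string"}},"required":["moves"],"additionalProperties":false}. moves is a list of rows, 1 to 20 of them, each written [[dx, dy, dz], [rx, ry, rz]]: dx, dy, dz in shares of the most that a row can go, 1 being 50 mm, then a rotation vector rx, ry, rz in normalised numbers (1 is pi/2 rad); each row shifts and turns the commanded pose from where the row before left it, along the tool's axes as they then stand; what a row does not reach is not made up. A row lasts 1/10 s, in which the tool goes at most 0.05 m and 0.15 rad, less where a joint would pass 70% of its speed; a pose out of reach is approached as far as the arm can. finger_gap is the finger opening in m, set as the call begins (left out keeps the last). The fingers move at their own pace and stop on an object; the grip force is fixed at half the most. Time passes only in rows, so rows that do not move let the fingers close. The tool returns the time, the measured TCP pose, the force, the opening and the grip force at its end. only (a regular expression) keeps the lines of the reply that match it, lines (a string "A,B") keeps lines A to B, and quiet returns only ok. Shift and turn numbers lie between -1 and 1, and a call with a number outside is refused. Input that does not fit is refused with a message, and nothing moves.
- monitor.state(): the state, without advancing time (a new reading comes with each control period).
- vision.grab_frame(name): name is "scene" or "top" or "wrist"; returns a dict with "img" (384x512x3 uint8, blue, green, red), "mtx" (3x3 intrinsics, pixels), "eye" and "rotation" of the camera in the world. Camera axes: x right, y down, z forward; pixel columns grow to the right and rows downward; lengths in m; the calibration is good to about 2 mm. A picture is of the moment at which its call begins. There is no depth.
- env.finish_job(): hands the job in; it is judged then, once.
The state is a dict: "clock": time; "joint_positions": joint angles; "qvel": joint speeds; "tau": joint torques, N m; "eef_pos": TCP position; "ee_rot": TCP orientation; "ft_force": force on the tool from outside, world axes, zero at the start; "wrist_torque": the same for the moment, N m; "gripper_width": finger opening in m; "grip_force": force on a finger pad.
Only numpy, scipy, OpenCV 4.12 (cv2) and the standard library are available. Lean on these libraries where they do the work, as an engineer would, in place of code of your own. Each camera call takes 0.05 s, during which the arm holds its last target. There are 200 camera calls.

### The job

The clay figure on the photo turntable is to be shot from its next angle. Turn the turntable's knob anticlockwise (seen from above) all the way back to its end stop, then turn it clockwise exactly four clicks and let go, with the figure still standing on the platter.

Things in the scene. Friction and masses are not known exactly. Their poses are not given: they have to be found in the camera images.
- turntable: Fixed grey turntable unit. Origin: on the table, straight below the knob's axis; z up. Knob housing 130 x 130 mm, top at z = 48 mm; dial disc on it to 49.5 mm. Platter centre at y = -200 mm of this frame; between them a belt cover 84 mm wide, 36 mm high. Twelve black ticks round the knob, 30 degrees apart; the long one, toward -x, is the zero tick.
- knob_grip (a point): Point on the knob's upright axis 76 mm above the table, a good grip height. The knob is black, round and ribbed: grip 50 mm in diameter, z = 56 to 94 mm, above a skirt disc 72 mm in diameter (z = 50 to 56 mm). It can be gripped across at any yaw. The frame turns with the knob.
- knob (a joint): Knob angle in rad, growing clockwise seen from above. A spring ball holds it in clicks every 0.524 rad, the first at 0; getting from one to the next takes up to about 0.25 N m; let go between clicks it springs into the nearer. Rigid end stop at -0.05, just below click zero; more than ten clicks the other way. Starts in the first, second or third click.
- knob_pointer (a point): Outer end of the knob's pointer, a white line on its top and skirt: 32 mm from the axis, 57 mm above the table. It points at the long zero tick at the stop (joint 0).
- platter_top (a point): Centre of the platter's upper face, 53 mm above the table; a disc 150 mm in diameter with a black rubber mat. A belt turns it with the knob through the same angle, with a slight lag.
- figure: Grey clay figure, 67 x 78 x 135 mm, about 0.25 kg, standing loose at the middle of the platter; origin at the centre of its underside, z up.

How it is judged:
On the way:
1. the knob has been turned back anticlockwise to its end stop (value of joint knob below 0.13 rad), for 0.2 s.
At the end, for the whole second after the job is handed in: The knob rests in its fourth click from the end stop (2.094 rad, within 0.13 rad), having first been turned back to the stop, and the figure stands upright (within 0.2 rad) and still on the platter, its base within 40 mm of the platter's centre (value of joint knob between 1.964 and 2.224 rad and angle between figure's own z axis and vertical below 0.2 rad and horizontal distance between figure and platter_top below 0.04 m and z of figure in the frame of turntable above 0.045 m and linear speed of figure below 0.03 m/s); the robot touches nothing.
It also fails if it takes over 64 s, if anything falls off the work surface, if the arm or the gripper's body presses on something with over 40 N, if the wrist force passes 120 N, or if a joint passes its speed limit or range.

## Working session

There is one attempt and no reset: what is moved stays moved. The work goes in short steps, Python scripts to look and compute and a tool call to move; the robot and the scene stay as the last step left them, time stands still between calls to the robot, and variables do not carry over. Pictures are saved under pics/ and viewed, at most 10 in all, crops included, and the job is handed in when it is done.

```bash
ls; mkdir -p pics
```

Run:
```python
from bench import env, vision, monitor
import cv2,numpy as np
for n in("scene","top"):
    f=vision.grab_frame(n);cv2.imwrite(f"pics/{n}0.png",f["img"]);print(n,f["mtx"].tolist(),f["eye"],f["rotation"])
np.set_printoptions(precision=4)
print(monitor.state())
```

```text
bench.py
pics
scene [[377.73025891536474, 0.0, 260.95240532491556], [0.0, 377.73025891536474, 194.79240916134145], [0.0, 0.0, 1.0]] [-0.01203569 -0.50033247  0.56096228] [-2.16643486 -0.01680604 -0.74560933]
top [[472.4798136969081, 0.0, 258.6334700894445], [0.0, 472.4798136969081, 188.25842020486772], [0.0, 0.0, 1.0]] [0.3893492  0.01104634 0.90556202] [-3.05129386 -0.02214099 -1.56412365]
{'clock': 0.1, 'joint_positions': array([ 1.0873e+00,  1.0462e-01,  9.6533e-02,  1.5639e+00, -1.2875e-06,
        1.3531e+00]), 'qvel': array([-0.0005,  0.0005,  0.0037,  0.0019,  0.0013,  0.0012]), 'tau': array([ 6.0329e-03, -5.5820e+01,  5.0472e+01,  1.3067e-02, -2.7121e-04,
       -5.5828e-06]), 'eef_pos': array([0.1575, 0.5787, 0.2306]), 'ee_rot': array([-3.1404e+00, -2.5223e-04,  2.8758e+00]), 'ft_force': array([-0.3001,  1.006 ,  0.0671]), 'wrist_torque': array([-0.0096,  0.0208,  0.0222]), 'grip_force': 0.0, 'gripper_width': 0.08548755569527701}
```

View pics/scene0.png

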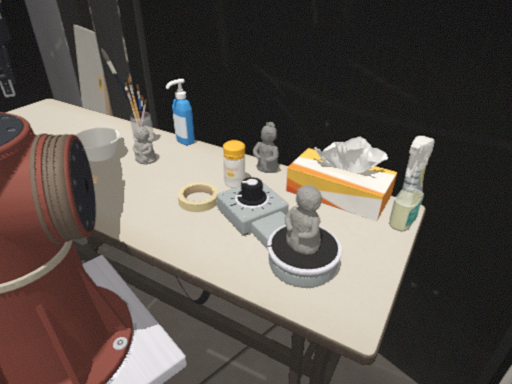

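View pics/top0.png

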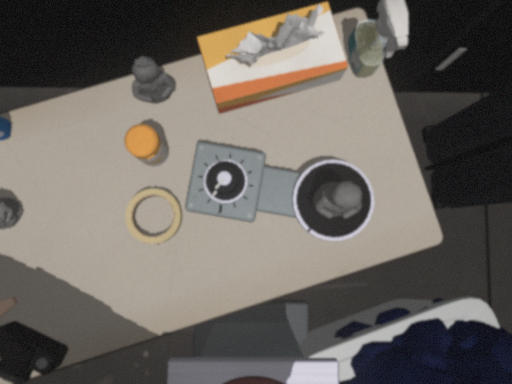

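The scene view shows the turntable centre right, with the knob near (251,187) and the figure at (304,220). In the top view the knob is near (225,181), the platter near (333,199), and the pointer runs toward the lower left. I'll zoom in on both.

Run:
```python
import cv2,numpy as np
a=cv2.imread("pics/top0.png")[130:250,170:290];b=cv2.imread("pics/scene0.png")[160:240,210:290]
cv2.imwrite("pics/crop.png",np.hstack([cv2.resize(a,(400,400),interpolation=2),cv2.resize(b,(400,400),interpolation=2)]))
```

```text
(no output)
```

View pics/crop.png

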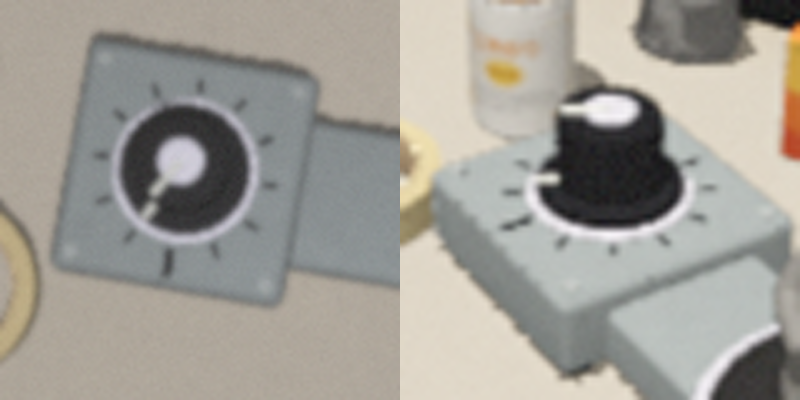

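Crop (left = top view, right = scene view): the white cap is at top pixel (224.3,178.0) and scene pixel (252.6,182.0). The pointer lines up with the first tick clockwise of the long tick, so the knob is in click 1. The dial ring centre is at top pixel (225.5,180.7), and the platter is near (333,200).

Create h.py:
```python
import numpy as np
from scipy.spatial.transform import Rotation as R
from bench import env, vision, monitor
def ray(f,p):
    d=R.from_euler("xyz",f["rotation"]).as_matrix()@np.linalg.inv(f["mtx"])@[*p,1]
    return np.array(f["eye"]),d/np.linalg.norm(d)
def plane(f,p,z):
    o,d=ray(f,p); return o+d*(z-o[2])/d[2]
def tri(l):
    A=b=0
    for f,p in l:
        o,d=ray(f,p);P=np.eye(3)-np.outer(d,d);A=A+P;b=b+P@o
    x=np.linalg.solve(A,b);return x,[np.linalg.norm(np.cross(x-ray(f,p)[0],ray(f,p)[1])) for f,p in l]
```

Run:
```python
from h import *
np.set_printoptions(precision=4,suppress=True)
t=vision.grab_frame("top");s=vision.grab_frame("scene")
print("cap",tri([(t,(224.3,178)),(s,(252.6,182))]))
print("top-cap@.094",plane(t,(224.3,178),.094),"ring@.0495",plane(t,(225.5,180.7),.0495),"scene cap",plane(s,(252.6,182),.094))
print("long tick",plane(t,(220.4,209.2),.0495),"platter",plane(t,(333,200),.053))
for p in[(187.5,209.5),(251.3,220.3),(198.6,141.5),(264.5,152.3)]:print(plane(t,p,.048))
```

```text
cap (array([0.481 , 0.0522, 0.0945]), [np.float64(0.0011143189151581212), np.float64(0.0011143189151581144)])
top-cap@.094 [0.4802 0.0529 0.094 ] ring@.0495 [0.4803 0.053  0.0495] scene cap [0.4825 0.0522 0.094 ]
long tick [0.4284 0.0615 0.0495] platter [ 0.4465 -0.1424  0.053 ]
[0.4274 0.1211 0.048 ]
[0.4088 0.0055 0.048 ]
[0.5523 0.1033 0.048 ]
[ 0.5335 -0.0178  0.048 ]
```

Units first: shifts go in shares of 50 mm and turns go in shares of pi/2 rad. So -0.025 m is -0.5, -0.0235 m is -0.47.

>>> creep_tool(moves=[[[-0.5, -0.47, 0], [0, 0, 0]], [[-0.5, -0.47, 0], [0, 0, 0]], [[-0.5, -0.47, 0], [0, 0, 0]], [[-0.5, -0.47, 0], [0, 0, 0]], [[-0.5, -0.47, 0], [0, 0, 0]], [[-0.5, -0.47, 0], [0, 0, 0]], [[-0.5, -0.47, 0], [0, 0, 0]], [[-0.5, -0.47, 0], [0, 0, 0]], [[-0.5, -0.47, 0], [0, 0, 0]], [[-0.5, -0.47, 0], [0, 0, 0]], [[-0.5, -0.47, 0], [0, 0, 0]], [[-0.5, -0.47, 0], [0, 0, 0]], [[-0.5, -0.47, 0], [0, 0, 0]], [[-0.5, -0.47, 0], [0, 0, 0]], [[-0.5, -0.47, 0], [0, 0, 0]], [[-0.5, -0.47, 0], [0, 0, 0]], [[-0.5, -0.47, 0], [0, 0, 0]], [[-0.5, -0.47, 0], [0, 0, 0]], [[0, 0, 0], [0, 0, 0]], [[0, 0, 0], [0, 0, 0]]], finger_gap=0.085)

```text
clock: 2.2
eef_pos: [0.4806, 0.0522, 0.231]
ee_rot: [3.141, -0.001, 2.874]
ft_force: [0.8, 0.1, -0.1]
gripper_width: 0.0853
grip_force: 0.0
```

Run:
```python
from h import *
import cv2
s=monitor.state();print(s["eef_pos"],s["ee_rot"],s["joint_positions"])
f=vision.grab_frame("wrist");cv2.imwrite("pics/w1.png",f["img"]);print(f["eye"],f["rotation"])
q=R.from_euler("xyz",f["rotation"]).as_matrix()
p=q.T@(np.array([.4805,.0527,.0945])-f["eye"]);print("expected cap px",(f["mtx"]@p/p[2])[:2])
```

```text
[0.48055054 0.05223536 0.23100518] [ 3.14138425e+00 -9.71789744e-04  2.87427928e+00] [-1.63358903e-01 -2.51878391e-01 -2.43261546e-01  1.58035809e+00
  3.08117573e-04  1.03954425e-01]
[0.41746864 0.06880435 0.37371385] [ 2.87771869e+00 -7.33451174e-04  1.30331891e+00]
expected cap px [260.00556851 179.35629807]
```

View pics/w1.png

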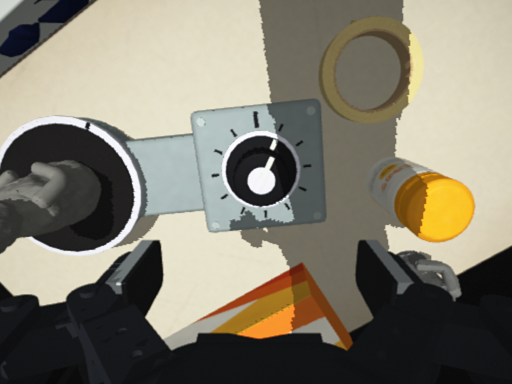

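The wrist view shows the cap at (261,181), against (260,179) expected, so the position is good to about 1 mm. The pointer is on tick 1. I'll descend and grip.

Converted, 0.02 m is 0.4, 0.01 m is 0.2.

>>> creep_tool(moves=[[[0, 0, 0.4], [0, 0, 0]], [[0, 0, 0.4], [0, 0, 0]], [[0, 0, 0.4], [0, 0, 0]], [[0, 0, 0.4], [0, 0, 0]], [[0, 0, 0.4], [0, 0, 0]], [[0, 0, 0.4], [0, 0, 0]], [[0, 0, 0.4], [0, 0, 0]], [[0, 0, 0.3], [0, 0, 0]], [[0, 0, 0.2], [0, 0, 0]], [[0, 0, 0.1], [0, 0, 0]], [[0, 0, 0], [0, 0, 0]], [[0, 0, 0], [0, 0, 0]]], finger_gap=0.085)

```text
clock: 3.45
eef_pos: [0.4812, 0.0526, 0.062]
ee_rot: [3.141, 0.001, 2.876]
ft_force: [-0.4, 0.2, 0.1]
gripper_width: 0.0853
grip_force: 0.0
```

>>> creep_tool(moves=[[[0, 0, 0], [0, 0, 0]], [[0, 0, 0], [0, 0, 0]], [[0, 0, 0], [0, 0, 0]], [[0, 0, 0], [0, 0, 0]], [[0, 0, 0], [0, 0, 0]], [[0, 0, 0], [0, 0, 0]], [[0, 0, 0], [0, 0, 0]], [[0, 0, 0], [0, 0, 0]], [[0, 0, 0], [0, 0, 0]], [[0, 0, 0], [0, 0, 0]]], finger_gap=0.03)

```text
clock: 4.45
eef_pos: [0.4815, 0.0537, 0.0625]
ee_rot: [3.139, 0.001, 2.877]
ft_force: [-0.3, 8.3, 8.0]
gripper_width: 0.0487
grip_force: 61.2
```

Converted, -0.04 rad / 1.5708 = -0.0255.

>>> creep_tool(moves=[[[0, 0, 0], [0, 0, -0.0255]], [[0, 0, 0], [0, 0, -0.0255]], [[0, 0, 0], [0, 0, -0.0255]], [[0, 0, 0], [0, 0, -0.0255]], [[0, 0, 0], [0, 0, -0.0255]], [[0, 0, 0], [0, 0, -0.0255]], [[0, 0, 0], [0, 0, -0.0255]], [[0, 0, 0], [0, 0, -0.0255]], [[0, 0, 0], [0, 0, -0.0255]], [[0, 0, 0], [0, 0, -0.0255]], [[0, 0, 0], [0, 0, -0.0255]], [[0, 0, 0], [0, 0, -0.0255]], [[0, 0, 0], [0, 0, -0.0255]], [[0, 0, 0], [0, 0, -0.0127]], [[0, 0, 0], [0, 0, 0]], [[0, 0, 0], [0, 0, 0]], [[0, 0, 0], [0, 0, 0]], [[0, 0, 0], [0, 0, 0]]])

```text
clock: 6.25
eef_pos: [0.4815, 0.0539, 0.0625]
ee_rot: [3.139, 0.003, -2.867]
ft_force: [-0.6, 9.0, 7.2]
gripper_width: 0.0487
grip_force: 61.3
```

Run:
```python
from h import *
import cv2
s=monitor.state();print(s["ee_rot"],s["wrist_torque"],s["ft_force"])
f=vision.grab_frame("top");g=vision.grab_frame("scene")
cv2.imwrite("pics/c2.png",np.hstack([cv2.resize(f["img"][110:270,170:390],(440,320)),cv2.resize(g["img"][130:290,190:350],(320,320))]))
```

```text
[ 3.13941344e+00  2.74175645e-03 -2.86697338e+00] [ 1.60791872  0.0857691  -0.35959894] [-0.58725275  9.00333121  7.15057263]
```

View pics/c2.png

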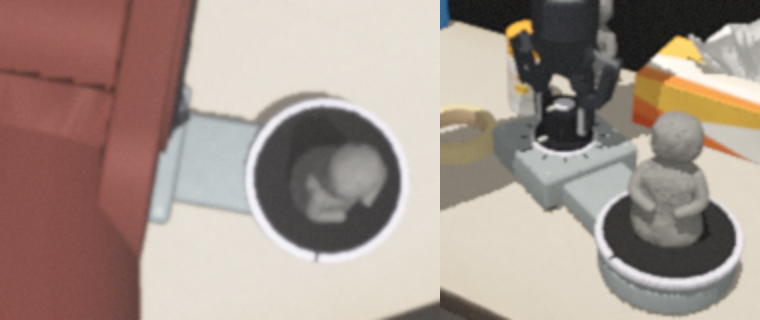

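The gripper still holds the knob, and it and the platter have turned; the figure stands. The platter mark is at (317,258) in the top crop. I'll press a little further into the stop and check the pointer with the wrist camera.

Converted, -0.03 rad / 1.5708 = -0.0191.

>>> creep_tool(moves=[[[0, 0, 0], [0, 0, -0.0191]], [[0, 0, 0], [0, 0, -0.0127]], [[0, 0, 0], [0, 0, 0]], [[0, 0, 0], [0, 0, 0]], [[0, 0, 0], [0, 0, 0]]])

```text
clock: 6.85
eef_pos: [0.4815, 0.0539, 0.0625]
ee_rot: [3.139, 0.003, -2.818]
ft_force: [-0.1, 8.8, 6.2]
gripper_width: 0.0488
grip_force: 61.3
```

Run:
```python
from h import *
import cv2
s=monitor.state();print(s["ee_rot"],s["wrist_torque"],s["ft_force"])
f=vision.grab_frame("wrist");g=vision.grab_frame("scene")
cv2.imwrite("pics/c3.png",np.hstack([f["img"],cv2.resize(g["img"][150:222,225:279],(288,384),interpolation=2)]))
```

```text
[ 3.13922103e+00  2.93578527e-03 -2.81816040e+00] [ 1.81861944  0.12557945 -1.14548138] [-0.13779011  8.8032731   6.22089495]
```

View pics/c3.png

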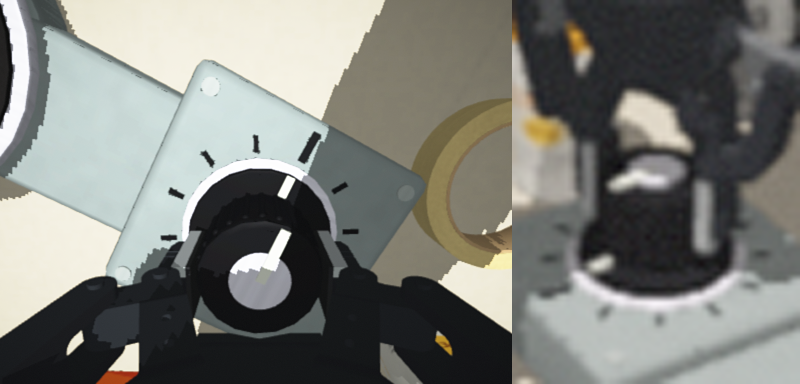

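The pointer sits on the long tick (pointer end at (288,187), tick at (310,148)) and the torque has risen sharply, so the knob is at the stop with no slip. Next is about 2.16 rad clockwise.

Converted, 0.05 rad / 1.5708 = 0.0318.

>>> creep_tool(moves=[[[0, 0, 0], [0, 0, 0.0191]], [[0, 0, 0], [0, 0, 0.0318]], [[0, 0, 0], [0, 0, 0.0318]], [[0, 0, 0], [0, 0, 0.0318]], [[0, 0, 0], [0, 0, 0.0318]], [[0, 0, 0], [0, 0, 0.0318]], [[0, 0, 0], [0, 0, 0.0318]], [[0, 0, 0], [0, 0, 0.0318]], [[0, 0, 0], [0, 0, 0.0318]], [[0, 0, 0], [0, 0, 0.0318]], [[0, 0, 0], [0, 0, 0.0318]], [[0, 0, 0], [0, 0, 0.0318]], [[0, 0, 0], [0, 0, 0.0318]], [[0, 0, 0], [0, 0, 0.0318]], [[0, 0, 0], [0, 0, 0.0318]], [[0, 0, 0], [0, 0, 0.0318]], [[0, 0, 0], [0, 0, 0.0318]], [[0, 0, 0], [0, 0, 0.0318]], [[0, 0, 0], [0, 0, 0.0318]], [[0, 0, 0], [0, 0, 0.0318]]])

```text
clock: 8.95
eef_pos: [0.4814, 0.0536, 0.0625]
ee_rot: [3.139, 0.0, 2.485]
ft_force: [-1.0, 7.1, 7.0]
gripper_width: 0.0487
grip_force: 61.3
```

>>> creep_tool(moves=[[[0, 0, 0], [0, 0, 0.0318]], [[0, 0, 0], [0, 0, 0.0318]], [[0, 0, 0], [0, 0, 0.0318]], [[0, 0, 0], [0, 0, 0.0318]], [[0, 0, 0], [0, 0, 0.0318]], [[0, 0, 0], [0, 0, 0.0318]], [[0, 0, 0], [0, 0, 0.0318]], [[0, 0, 0], [0, 0, 0.0318]], [[0, 0, 0], [0, 0, 0.0318]], [[0, 0, 0], [0, 0, 0.0318]], [[0, 0, 0], [0, 0, 0.0318]], [[0, 0, 0], [0, 0, 0.0318]], [[0, 0, 0], [0, 0, 0.0318]], [[0, 0, 0], [0, 0, 0.0318]], [[0, 0, 0], [0, 0, 0.0318]], [[0, 0, 0], [0, 0, 0.0318]], [[0, 0, 0], [0, 0, 0.0318]], [[0, 0, 0], [0, 0, 0.0318]], [[0, 0, 0], [0, 0, 0.0318]], [[0, 0, 0], [0, 0, 0.0318]]])

```text
clock: 10.95
eef_pos: [0.4811, 0.0535, 0.0625]
ee_rot: [3.141, -0.002, 1.485]
ft_force: [-2.4, 6.1, 7.8]
gripper_width: 0.0489
grip_force: 61.5
```

Target yaw is 1.306, so about 0.18 rad remains.

Converted, 0.05 rad / 1.5708 = 0.0318.

>>> creep_tool(moves=[[[0, 0, 0], [0, 0, 0.0318]], [[0, 0, 0], [0, 0, 0.0318]], [[0, 0, 0], [0, 0, 0.0318]], [[0, 0, 0], [0, 0, 0.0191]], [[0, 0, 0], [0, 0, 0]], [[0, 0, 0], [0, 0, 0]], [[0, 0, 0], [0, 0, 0]]])

```text
clock: 11.65
eef_pos: [0.4811, 0.0536, 0.0625]
ee_rot: [3.141, -0.002, 1.306]
ft_force: [-1.8, 6.3, 7.9]
gripper_width: 0.0486
grip_force: 61.6
```

Run:
```python
from h import *
import cv2
s=monitor.state();print(s["ee_rot"],s["wrist_torque"],s["ft_force"])
f=vision.grab_frame("wrist");g=vision.grab_frame("scene")
cv2.imwrite("pics/c4.png",np.hstack([f["img"],cv2.resize(g["img"][150:270,225:345],(288,288),interpolation=2)[:,:].copy() if 0 else cv2.resize(g["img"][130:290,225:345],(288,384),interpolation=2)]))
```

```text
[ 3.14095401e+00 -2.28506514e-03  1.30637551e+00] [ 1.24403222  0.64194437 -0.06193119] [-1.75899544  6.28431111  7.85759529]
```

View pics/c4.png

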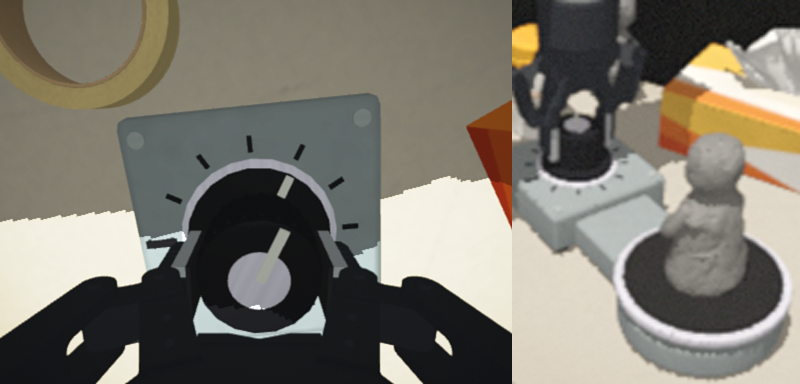

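The pointer is on the fourth tick from the long one: long (160,243), then (174,198), (202,161), (249,144) and (299,152). The figure is upright. I'll release and lift.

>>> creep_tool(moves=[[[0, 0, 0], [0, 0, 0]], [[0, 0, 0], [0, 0, 0]], [[0, 0, 0], [0, 0, 0]], [[0, 0, 0], [0, 0, 0]], [[0, 0, 0], [0, 0, 0]], [[0, 0, 0], [0, 0, 0]], [[0, 0, 0], [0, 0, 0]], [[0, 0, 0], [0, 0, 0]]], finger_gap=0.085)

```text
clock: 12.55
eef_pos: [0.4807, 0.0526, 0.0613]
ee_rot: [-3.142, -0.0, 1.306]
ft_force: [-0.2, 0.5, -0.2]
gripper_width: 0.0853
grip_force: 0.0
```

>>> creep_tool(moves=[[[0, 0, -0.2], [0, 0, 0]], [[0, 0, -0.4], [0, 0, 0]], [[0, 0, -0.4], [0, 0, 0]], [[0, 0, -0.4], [0, 0, 0]], [[0, 0, -0.4], [0, 0, 0]], [[0, 0, -0.4], [0, 0, 0]], [[0, 0, -0.4], [0, 0, 0]], [[0, 0, -0.4], [0, 0, 0]], [[0, 0, 0], [0, 0, 0]], [[0, 0, 0], [0, 0, 0]], [[0, 0, 0], [0, 0, 0]]])

```text
clock: 13.65
eef_pos: [0.4803, 0.0527, 0.2104]
ee_rot: [-3.14, 0.0, 1.306]
ft_force: [-0.1, 0.8, 0.3]
gripper_width: 0.0851
grip_force: 0.0
```

Run:
```python
from h import *
import cv2
f=vision.grab_frame("wrist");g=vision.grab_frame("scene")
cv2.imwrite("pics/c5.png",np.hstack([f["img"],cv2.resize(g["img"][130:290,225:345],(288,384),interpolation=2)]))
```

```text
(no output)
```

View pics/c5.png

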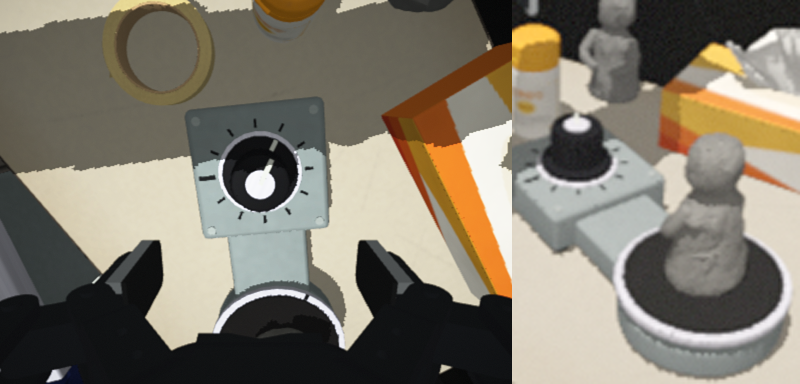

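The pointer end at (274,146) is on the tick at (281,128), the fourth clockwise from the long tick at (207,178). The figure is upright in the middle of the platter and the gripper is clear, so I'll hand in.

```bash
python3 -c "
from bench import env, vision, monitor
print(env.finish_job())"
```

```text
the job is handed in; nothing more can be done
None
```

I turned the knob back to its end stop, then clockwise four clicks, and let go. The last pictures show the pointer on the fourth tick and the figure upright on the platter. I handed the job in at about 14 s; no verdict came back.

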